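Move the charged battery from the desk charger to the tube mixer

ROBOT

A 7-joint arm with a two-finger parallel gripper is mounted at the origin on a cart in front of the work surface, level with it; the furniture and walls round the work are solid. World frame = base frame: x ahead of the robot, y to its left, z up, the work surface at z = 0. Lengths are in m, angles in degrees, forces in N, time in s.
With the tool pointing down it reaches from about 0.425 to 0.875 m from the base axis. Payload 4.7 kg.
Tool frame: the origin (TCP) lies on the mounting face of the last link; the fingertips stand tcp_to_tips ahead of it and the grasp point (between the pads) lies 164 mm ahead of it (tcp_to_tips is the distance from the TCP to the fingertips, in m); z points along the fingers, y is the line along which they close (so a half turn about z gives the same grasp; the last joint's range is limited). The gripper opens to 87 mm and grips with 3 to 60 N. Pads are 19 mm wide; open, the fingers measure 117 mm over their backs; the gripper's body (75 mm by 190 mm) begins 51 mm behind the grasp point.
Start: joints at [-71.213, 18.392, -4.016, 83.108, 1.295, 78.541, -3.26], TCP at [0.201, 0.618, 0.405] pointing down, gripper open.
Joint ranges: [-163.93, 163.93], [-17.29, 119.83], [-79.2, 71.16], [3.27, 140.29], [-89.18, 269.18], [5.43, 117.66], [-154.24, 154.24]. Speed limits (degrees/s): [147.25, 147.25, 180, 180, 180, 180, 180].

INTERFACE

Orientations are given as [roll, pitch, yaw] about the fixed x, y, z axes, in that order (R = Rz(yaw) Ry(pitch) Rx(roll)).
In Python, from cell import get_obs, read_camera, sign_off, tcp_to_tips gives the robot as it stands.
- The arm moves only by the tool drive_tool, never from a script. Its argument "rows" is one flat list of numbers, 7 for each row, row after row: the shift along the tool's x, y, z in m, then the turn, a rotation vector about the tool's x, y, z in rad, then the gripper command: -1 is shut, 1 is fully open, values between are in proportion. In form: [tx, ty, tz, rx, ry, rz, fingers, tx, ty, tz, rx, ry, rz, fingers, ...]. A call has 1 to 5 rows; each row shifts and turns the commanded pose from where the row before left it, along the tool's axes as they then stand; what a row does not reach is not made up. A row lasts 1/8 s, in which the tool goes at most 62.5 mm and 10.7 degrees, less where a joint would pass 70% of its speed; a pose out of reach is approached as far as the arm can. A call is refused whole if a number of a shift passes 0.0625 or a number of a turn 0.188, either way. A call with a gripper value outside its range is refused whole. The fingers move at their own pace and stop on an object; "grip_force" is the grip in N (left out, the last holds). Time passes only in rows, so rows that do not move let the fingers close. It gives the time, the measured TCP pose, the force, the opening and the grip force at its end, in the units of the state.
- get_obs(): the state, without advancing time (a new reading comes with each control period).
- read_camera(name): name is "side" or "top"; returns a dict with "color" (480x640x3 uint8, blue, green, red), "fov_y" (degrees; the focal length in pixels is half the picture's height over the tangent of half this angle, whatever the lens; pixels are square), "cx", "cy" (the principal point, pixels), "k1" (the pictures are not rectified: a ray, as slopes to the right and down, at radius r is drawn at 1 + k1 r^2 times it, then the intrinsics apply), "cam_to_world" (4x4, takes a point from camera to world coordinates). Camera axes: x right, y up, looking along -z (the intrinsics and any distortion apply to the point x, -y, -z); pixel columns grow to the right and rows downward; lengths in m; the calibration is good to about 2 mm. A picture is of the moment at which its call begins. There is no depth.
- sign_off(): hands the job in; it is judged then, once.
The state is a dict: "time_s": time; "qpos": joint angles; "joint_velocities": joint speeds; "effort": joint torques, N m; "tool_pos": TCP position; "tool_rot": TCP orientation; "force": force on the tool from outside, world axes, zero at the start; "wrist_torque": the same for the moment, N m; "grip_width": finger opening in m; "grasp_force": force on a finger pad.
Only numpy, scipy, OpenCV 4.12 (cv2) and the standard library are available. Lean on these libraries where they do the work, as an engineer would, in place of code of your own. Each camera call takes 0.05 s, during which the arm holds its last target. There are 200 camera calls.

TASK

The charged battery is latched in the desk charger: press its snap tab in and, keeping it pressed, draw the battery up out of the charger without pulling against the catch. Then fit it into the empty battery well of the tube mixer, tab to the same side, and press it gently down, never forcing it, until it is fully home and the tab has latched under the catch, so that it stays down when let go. Leave the other things on the table where they are.

Things in the scene. Friction and masses are not known exactly. Their poses are not given: they have to be found in the camera images.
- battery_mid (a point): centre of the battery: an upright grey block 44 (x) x 36 (y) x 80 mm (z), about 0.12 kg, foot bevelled; this point is 40 mm above its underside. A pinch from above across y, one finger on the thumb pad and one on the opposite face, 63 mm above the underside and midway at y = 0, presses the tab in and holds the pack.
- battery: the same battery, origin at the centre of its underside. On its +y side a black sprung snap tab slides straight into the pack (towards -y). With the tab out it measures 43.5 mm across y at the pad (y = -18.5 to +25 mm), with the tab fully in 36.5 mm. Pad and opposite face are of rubber and hardly slip.
- battery_pad (a point): centre of the face of the tab's ribbed thumb pad when the tab is out, 22 mm wide, 51 to 76 mm above the underside, 7 mm proud of the pack's side (y = +25 mm); fixed to the pack, does not move with the tab. The tab takes 2 N to start and 10 N to go all 7 mm in, plus a few N of friction under load.
- battery_hook (a point): tip of the hook on the tab when the tab is out, y = +22.5 mm, 20 mm above the underside: its flat top catches under the lip in a well. Pressing the tab 4 to 5 mm in frees it. Its underside is sloped, so that with the tab not pressed it also snaps in when the pack is pushed down with about 10 to 20 N.
- charger: desk charger, a plain white box 100 (x) x 110 (y) x 48 mm high, fixed to the table, with one battery well; origin at the table under the well's centre. Battery and charger must not press on each other with more than 25 N in all (pull, push or squeeze sideways).
- charger_well (a point): centre of the mouth of the charger's well, level with the box's top (z = 48 mm). Well 47.2 (x) x 38.4 mm (y), mouth bevelled, catch lip on its +y side with its underside 14 mm below the mouth. A sprung plate in the well pushes the battery up with 3 to 6 N. Latched, battery_mid is 6 mm above this point, axes parallel; 1.5 mm deeper is the hard floor.
- mixer: cordless tube mixer, a white box 150 (x) x 110 (y) x 48 mm high, fixed to the table, with an empty battery well in front and a round rubber mixing cup 66 mm behind it (+x), 83 mm high; origin at the table under the well's centre. Battery and mixer must not press on each other with more than 25 N in all.
- mixer_bay (a point): centre of the mouth of the mixer's empty well (z = 48 mm), same well and sprung plate as the charger's. The battery goes in upright, axes parallel, tab to +y. Floor, plate and lip are one cradle, set up to 5 mm higher or lower, which cannot be seen: go by feel. battery_mid above this point: 20 mm (15 to 25) meeting the plate, 4.5 (-0.5 to 9.5) on the hard floor, 6 (1 to 11) latched.
- timer: bystander: small white timer 61 x 61 x 21 mm, origin at its underside
- vial_1: bystander: small capped vial 21 x 21 x 45 mm, origin at its underside
- dropper_c: bystander: brown dropper bottle 32 x 31 x 86 mm, origin at its underside
- tape_roll: bystander: roll of tape 53 x 53 x 18 mm, origin at its underside
- battery_tab (a joint): how far the snap tab is pressed in: 0 m fully out, 0.007 m fully in (flush). Once let go in the well it returns to 0 only if the hook is under the lip, latched (or the pack has sprung up above the lip); otherwise the lip keeps it at 1.5 mm or more.
Things that resemble listed ones, but are neither listed nor needed, are in the scene too. What is shaped like the battery but green is not meant.

How it is judged:
By the outcome, as a careful person would: the job done as asked, in the order asked, and still so for the second after the job is handed in, with the robot touching nothing.
It also fails if it takes over 58 s, if anything falls off the work surface, if the arm or the gripper's body presses on something with over 40 N, if the wrist force passes 120 N, or if a joint passes its speed limit or range.

## Working session

There is one attempt and no reset: what is moved stays moved. The work goes in short steps, Python scripts to look and compute and a tool call to move; the robot and the scene stay as the last step left them, time stands still between calls to the robot, and variables do not carry over. Pictures are saved under pics/ and viewed, at most 10 in all, crops included, and the job is handed in when it is done.

Besides the shell and the picture viewer there is one more tool, called after "Request:" in YAML: its name, and indented under it one key for each argument. drive_tool: Moves the arm, as the interface text tells. Its arguments: {"type":"object","properties":{"rows":{"type":"array","items":{"type":"number"}},"grip_force":{"type":"number"}},"required":["rows"]}

```bash
mkdir -p pics; ls
python3 - <<'E'
from cell import *
import cv2,numpy as np
print(tcp_to_tips); o=get_obs(); print(o)
for n in("top","side"):
    c=read_camera(n); cv2.imwrite(f"pics/{n}0.png",c["color"]); print(n,{k:v for k,v in c.items() if k!="color"})
E
```

```text
pics
0.1822
{'time_s': 0.0, 'qpos': array([-71.21354934,  18.43898409,  -4.01489135,  83.17321005,
         1.29394741,  78.54133424,  -3.26155966]), 'joint_velocities': array([-0.0368316 , -0.01130914, -0.05620828,  0.01873442, -0.01148353,
       -0.00945208,  0.05847271]), 'effort': array([-6.89612830e-05, -4.91294217e+01, -4.03931066e-01, -3.12520158e+01,
       -6.38339971e-02,  4.40702587e-02,  1.99071592e-04]), 'tool_pos': array([0.20060229, 0.61806067, 0.40367678]), 'tool_rot': array([-1.79891652e+02,  4.88278794e-03,  1.62020889e+02]), 'force': array([-0.70229493, -0.22752929, -0.37755233]), 'wrist_torque': array([ 0.02713835, -0.01835473, -0.00200986]), 'grasp_force': 0.0, 'grip_width': 0.08706268295862743}
top {'fov_y': 53.38038887331495, 'cx': 319.38146256875785, 'cy': 240.00974239193351, 'k1': -0.03213671628341644, 'cam_to_world': array([[-0.01491742,  0.99249903, -0.12133897,  0.42587062],
       [-0.99960673, -0.01192107,  0.02538263,  0.09116721],
       [ 0.02374575,  0.12166989,  0.99228654,  1.07072703],
       [ 0.        ,  0.        ,  0.        ,  1.        ]])}
side {'fov_y': 56.31295831371371, 'cx': 318.51019181481956, 'cy': 247.44569942259577, 'k1': -0.02206675343653093, 'cam_to_world': array([[ 0.99925073,  0.00241028, -0.03862872,  0.501468  ],
       [-0.03247905,  0.59503568, -0.80304275, -0.62234426],
       [ 0.02104991,  0.80369567,  0.59466812,  0.5842221 ],
       [ 0.        ,  0.        ,  0.        ,  1.        ]])}
```

View pics/top0.png

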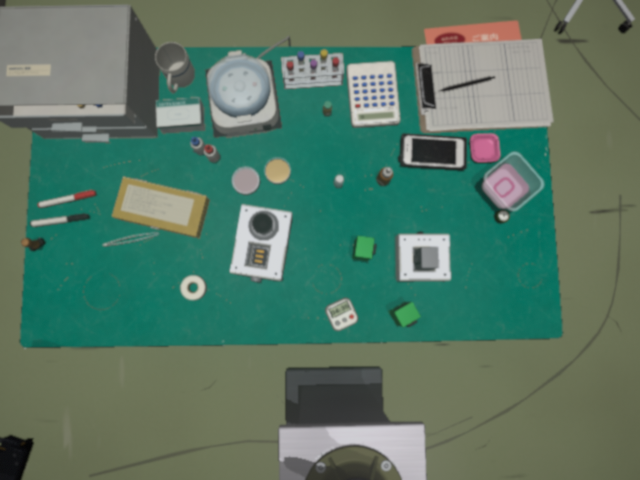

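View pics/side0.png

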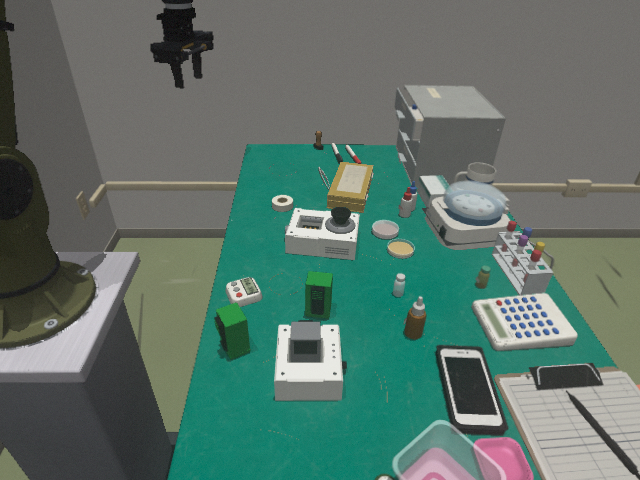

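Candidates: the grey block in the white box, top (425,257) / side (306,342). The green look-alikes are at top (365,247) and (406,314), and they are not wanted. The empty well is in the mixer at top (258,257). Next, a close crop of both boxes.

Run:
```python
import cv2,numpy as np
t=cv2.imread("pics/top0.png");s=cv2.imread("pics/side0.png")
f=lambda im,x,y,w,h:cv2.resize(im[y:y+h,x:x+w],(400,300),interpolation=cv2.INTER_CUBIC)
a=np.vstack([np.hstack([f(t,385,227,80,60),f(t,220,207,100,75)]),np.hstack([f(s,250,315,120,90),f(s,270,195,100,75)])])
cv2.imwrite("pics/crop0.png",a)
```

```text
(no output)
```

View pics/crop0.png

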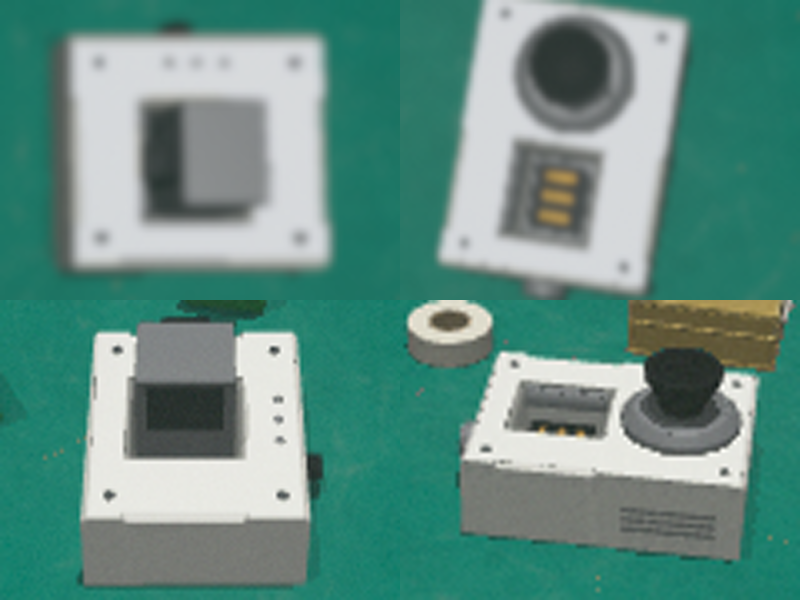

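The crop confirms the grey pack in the charger. Its black tab is on the +y side (image left in the top view, far side in the side view). The mixer's well is empty, with the cup on its +x side and the box yawed a little. Next I rectify both cameras onto the z = 48 mm plane to measure the boxes.

```bash
cat > h.py <<'E'
import numpy as np,cv2
from cell import *
def proj(c,P):
    M=np.linalg.inv(c["cam_to_world"]);p=P@M[:3,:3].T+M[:3,3]
    u=p[...,0]/-p[...,2];v=-p[...,1]/-p[...,2];d=1+c["k1"]*(u*u+v*v)
    f=240/np.tan(np.radians(c["fov_y"]/2));return c["cx"]+f*u*d,c["cy"]+f*v*d
def rect(c,x0,y0,z=.048,h=.12,s=.0005):
    # rows: +x up ; cols: +y left
    n=int(2*h/s);i,j=np.mgrid[0:n,0:n]
    X=x0+h-i*s;Y=y0+h-j*s
    u,v=proj(c,np.stack([X,Y,np.full(X.shape,z)],-1))
    return cv2.remap(c["color"],u.astype(np.float32),v.astype(np.float32),cv2.INTER_CUBIC)
def inv(c,u,v,z=.048):
    f=240/np.tan(np.radians(c["fov_y"]/2));a=(u-c["cx"])/f;b=(v-c["cy"])/f
    x,y=a,b
    for _ in range(9):
        d=1+c["k1"]*(x*x+y*y);x,y=a/d,b/d
    r=c["cam_to_world"][:3,:3]@[x,-y,-1];o=c["cam_to_world"][:3,3]
    return o+r*(z-o[2])/r[2]
E
python3 - <<'E'
from h import *
out=[]
C={n:read_camera(n) for n in("top","side")}
ch=inv(C["top"],425,257);mi=inv(C["top"],258,256)
print(ch,mi,inv(C["side"],306,355))
h=.12;s=.0005
for nm,p in(("ch",ch),("mi",mi)):
    x0,y0=p[:2]; x0+=.03*(nm=="mi")
    for n in C:
        R=rect(C[n],x0,y0);V=cv2.cvtColor(R,cv2.COLOR_BGR2HSV)
        th=150 if n=="top" else 185
        m=((V[...,2]>th)&(V[...,1]<40)).astype(np.uint8)
        m=cv2.morphologyEx(m,cv2.MORPH_OPEN,np.ones((9,9)))
        cs,_=cv2.findContours(m,cv2.RETR_EXTERNAL,cv2.CHAIN_APPROX_NONE);k=max(cs,key=cv2.contourArea)
        r=cv2.minAreaRect(k);(j,i),wh,a=r
        print(nm,n,"centre",x0+h-i*s,y0+h-j*s,"size mm",np.array(wh)*.5,"ang",a)
        cv2.drawContours(R,[cv2.boxPoints(r).astype(int)],0,(0,0,255),1)
        out.append(cv2.resize(R,(400,300) if 0 else (300,300)))
        np.save(f"pics/{nm}_{n}.npy",np.array([x0,y0]))
cv2.imwrite("pics/rect.png",np.vstack([np.hstack(out[:2]),np.hstack(out[2:])]))
E
```

```text
[ 0.51113873 -0.1631015   0.048     ] [0.51796475 0.19720015 0.048     ] [ 0.50836306 -0.17267062  0.048     ]
ch top centre 0.511961983960991 -0.16168473233777958 size mm [111.28449249  99.76320648] ang 0.6295986175537109
ch side centre 0.5118720639170456 -0.16484289731580692 size mm [111.24501801  97.87374115] ang 0.7690247297286987
mi top centre 0.5490188085271948 0.19177448369901387 size mm [111.29811096 150.34286499] ang 9.462322235107422
mi side centre 0.549540338678562 0.18724543859403342 size mm [113.4935379  147.70610046] ang 9.536636352539062
```

View pics/rect.png

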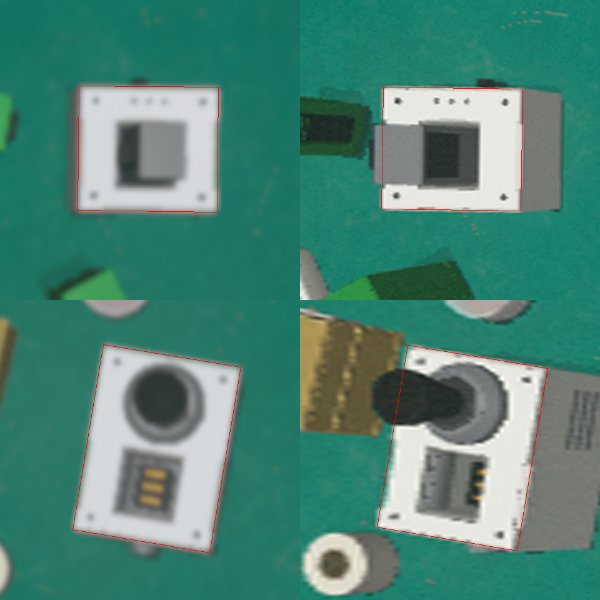

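Run:
```python
from h import *
def rectb(c,x0,y0,yaw,z,h=.04,s=.0002):
    n=int(2*h/s);i,j=np.mgrid[0:n,0:n];a=h-i*s;b=h-j*s;t=np.radians(yaw)
    X=x0+a*np.cos(t)-b*np.sin(t);Y=y0+a*np.sin(t)+b*np.cos(t)
    u,v=proj(c,np.stack([X,Y,np.full(X.shape,z)],-1))
    return cv2.remap(c["color"],u.astype(np.float32),v.astype(np.float32),cv2.INTER_CUBIC)
C={n:read_camera(n) for n in("top","side")}
t=np.radians(-9.5)
out=[]
box={"mt":(.5490,.1918),"ms":(.5495,.1872+.001),"ct":(.5120,-.1617),"cs":(.5119,-.1648)}
for k,n,yaw,z,off in(("mt","top",-9.5,.048,-.033),("ms","side",-9.5,.048,-.033),("ct","top",-.7,.094,0),("cs","side",-.7,.094,0)):
    x,y=box[k];x+=off*np.cos(np.radians(yaw));y+=off*np.sin(np.radians(yaw))
    R=rectb(C[n],x,y,yaw,z);g=cv2.cvtColor(R,cv2.COLOR_BGR2GRAY).astype(int)
    print(k,"centre",x,y)
    print(" along x(+40..-40,2mm) y=+-8:",g[::10,160].tolist(),g[::10,240].tolist())
    print(" along y(+40..-40) x=+-8:",g[160,::10].tolist(),g[240,::10].tolist())
    for q in range(0,400,50): cv2.line(R,(q,0),(q,8),(0,0,255));cv2.line(R,(0,q),(8,q),(0,0,255))
    cv2.drawMarker(R,(200,200),(0,0,255));out.append(R[50:350])
cv2.imwrite("pics/wells.png",np.vstack([np.hstack(out[:2]),np.hstack(out[2:])]))
```

```text
mt centre 0.5164525751492715 0.19724657099340237
 along x(+40..-40,2mm) y=+-8: [124, 155, 189, 205, 195, 164, 130, 108, 104, 109, 104, 93, 89, 91, 91, 86, 83, 86, 92, 94, 87, 82, 83, 88, 92, 89, 84, 89, 107, 121, 131, 150, 181, 204, 213, 216, 216, 215, 214, 203] [129, 165, 198, 208, 196, 165, 131, 109, 110, 116, 112, 103, 114, 131, 129, 105, 87, 97, 121, 132, 118, 96, 91, 109, 126, 124, 106, 96, 109, 126, 135, 152, 181, 205, 214, 216, 216, 215, 212, 200]
 along y(+40..-40) x=+-8: [216, 216, 216, 216, 216, 212, 196, 164, 131, 109, 98, 100, 109, 111, 107, 91, 83, 86, 89, 92, 93, 95, 95, 92, 87, 82, 78, 78, 85, 103, 127, 161, 194, 212, 216, 216, 216, 216, 216, 216] [216, 216, 216, 216, 216, 210, 192, 160, 129, 106, 98, 105, 115, 108, 97, 86, 92, 114, 130, 137, 138, 140, 139, 137, 126, 104, 85, 80, 91, 113, 136, 166, 198, 213, 216, 216, 216, 215, 216, 216]
ms centre 0.5169525751492714 0.19364657099340238
 along x(+40..-40,2mm) y=+-8: [114, 111, 164, 222, 241, 181, 99, 74, 87, 85, 85, 87, 86, 86, 87, 85, 87, 86, 84, 85, 86, 83, 86, 83, 85, 85, 86, 83, 85, 99, 121, 146, 182, 228, 232, 232,
[... 1637 characters left out ...]
, 133, 133, 131, 133, 130, 131, 133, 131, 134, 130, 130, 131, 134, 133, 133, 129, 148, 251, 232, 231, 230, 230, 229] [231, 231, 230, 232, 232, 232, 231, 232, 232, 231, 233, 221, 143, 131, 133, 133, 134, 133, 133, 132, 131, 134, 134, 133, 131, 132, 134, 133, 135, 133, 132, 132, 131, 138, 215, 230, 231, 230, 232, 231]
 along y(+40..-40) x=+-8: [33, 40, 40, 50, 59, 63, 62, 57, 62, 68, 69, 96, 137, 132, 132, 134, 130, 133, 133, 132, 135, 131, 132, 132, 134, 135, 132, 134, 129, 95, 57, 45, 45, 48, 47, 46, 43, 50, 47, 48] [90, 93, 90, 90, 94, 74, 60, 84, 106, 81, 49, 84, 138, 131, 134, 131, 131, 132, 131, 131, 134, 132, 131, 132, 131, 133, 135, 133, 125, 92, 54, 47, 48, 49, 48, 47, 48, 46, 46, 47]
```

View pics/wells.png

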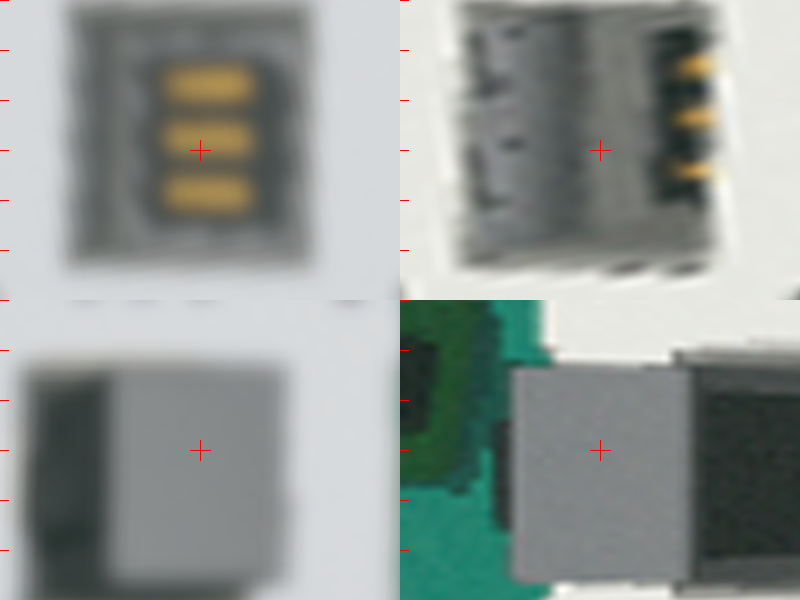

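Findings (the top and side cameras agree on the relative shift to about 1 mm):
- **Battery in charger:** about (0.5075, -0.163), yaw -0.7°, with the tab towards +y.
- **Mixer well:** shifted by (+12.3, +358.1) mm from there, yaw -9.5°.

The box sizes match those given, so I start moving.

Request:
drive_tool:
  rows: [0,0,0,0,0,-0.151,1,0,0,0,0,0,-0.151,1,-0.038,-0.046,0,0,0,0,1,-0.038,-0.046,0,0,0,0,1,-0.038,-0.046,0,0,0,0,1]
  grip_force: 22

```text
time_s: 0.92
tool_pos: [0.3141, 0.4774, 0.4048]
tool_rot: [180.0, 0.0, 179.3]
force: [2.0, 0.3, 0.3]
grip_width: 0.087
grasp_force: 0.0
```

Request:
drive_tool:
  rows: [-0.038,-0.046,0,0,0,0,1,-0.038,-0.046,0,0,0,0,1,-0.038,-0.046,0,0,0,0,1,-0.038,-0.046,0,0,0,0,1,-0.038,-0.046,0,0,0,0,1]

```text
time_s: 1.55
tool_pos: [0.5012, 0.2451, 0.4051]
tool_rot: [180.0, 0.0, 179.3]
force: [-0.7, 0.1, -0.4]
grip_width: 0.087
grasp_force: 0.0
```

Request:
drive_tool:
  rows: [0,-0.058,0,0,0,0,1,0,-0.058,0,0,0,0,1,0,-0.058,0,0,0,0,1,0,-0.058,0,0,0,0,1,0,-0.058,0,0,0,0,1]

```text
time_s: 2.17
tool_pos: [0.4965, -0.0452, 0.4051]
tool_rot: [180.0, 0.1, 179.3]
force: [1.3, -0.6, -0.3]
grip_width: 0.0872
grasp_force: 0.0
```

Request:
drive_tool:
  rows: [-0.006,-0.059,0,0,0,0,1,-0.006,-0.059,0,0,0,0,1,0,0,0.04,0,0,0,1,0,0,0.04,0,0,0,1,0,0,0.03,0,0,0,1]

```text
time_s: 2.8
tool_pos: [0.507, -0.1614, 0.2931]
tool_rot: [180.0, -0.1, 179.3]
force: [0.0, -0.3, 0.5]
grip_width: 0.0869
grasp_force: 0.0
```

Request:
drive_tool:
  rows: [0,0,0.02,0,0,0,0.6,0,0,0.02,0,0,0,0.4,0,0,0.014,0,0,0,0.3,0,0,0,0,0,0,0.3,0,0,0,0,0,0,0.3]

```text
time_s: 3.42
tool_pos: [0.5079, -0.1615, 0.2415]
tool_rot: [-180.0, 0.1, 179.3]
force: [-0.0, 0.0, 0.4]
grip_width: 0.0575
grasp_force: 0.0
```

Run:
```python
from h import *
o=get_obs();print(o["tool_pos"],o["force"],o["grip_width"],o["qpos"][6])
C={n:read_camera(n) for n in("top","side")}
out=[]
for n in C:
    u,v=proj(C[n],np.array([.5075,-.163,.09]));u=int(u);v=int(v)
    out.append(cv2.resize(C[n]["color"][v-50:v+50,u-50:u+50],(400,400),interpolation=cv2.INTER_CUBIC))
cv2.imwrite("pics/grip.png",np.hstack(out))
```

```text
[ 0.50786111 -0.1615481   0.2414653 ] [-0.00688126  0.01679682  0.35199223] 0.0574885068015342 111.64995045543297
```

View pics/grip.png

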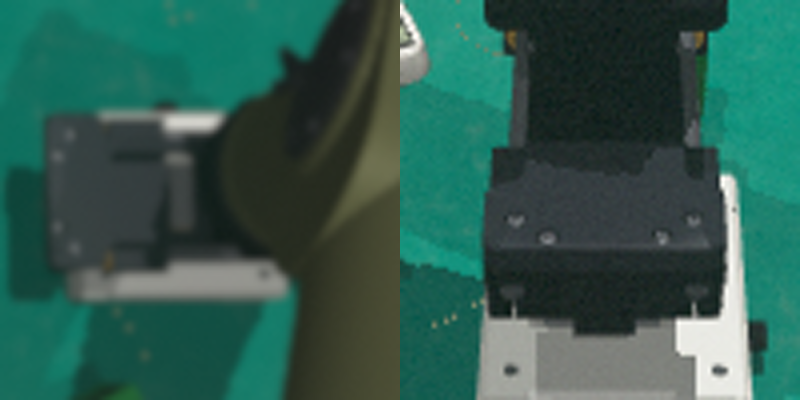

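The crop shows the fingers astride the pack, centred in x to about 2 mm. The grey patch beside it is only shadow. I close in stages and watch the sideways force.

Request:
drive_tool:
  rows: [0,-0.001,0,0,0,0,0.05,0,0,0,0,0,0,0.05,0,0,0,0,0,0,0.05]

```text
time_s: 3.9
tool_pos: [0.5079, -0.1616, 0.2412]
tool_rot: [179.9, 0.0, 179.4]
force: [-0.2, 2.8, 3.3]
grip_width: 0.0466
grasp_force: 1.6
```

Request:
drive_tool:
  rows: [0,0,0,0,0,0,-0.06,0,0,0,0,0,0,-0.06,0,0,0,0,0,0,-0.06]

```text
time_s: 4.28
tool_pos: [0.5077, -0.1625, 0.241]
tool_rot: [-180.0, 0.0, 179.3]
force: [1.8, 2.8, 3.5]
grip_width: 0.0411
grasp_force: 3.7
```

Request:
drive_tool:
  rows: [0,0,0,0,0,0,-0.12,0,0,0,0,0,0,-0.12]
  grip_force: 20

```text
time_s: 4.53
tool_pos: [0.5076, -0.1631, 0.241]
tool_rot: [-179.9, 0.1, 179.3]
force: [0.5, 1.6, 4.7]
grip_width: 0.0389
grasp_force: 7.4
```

Request:
drive_tool:
  rows: [0,0,0,0,0,0,-0.25,0,0,0,0,0,0,-0.25,0,0,0,0,0,0,-0.25]

```text
time_s: 4.9
tool_pos: [0.5075, -0.1633, 0.241]
tool_rot: [-179.9, 0.0, 179.3]
force: [0.4, -3.5, 4.8]
grip_width: 0.0354
grasp_force: 19.8
```

The tab is fully in, with width about 36 mm and grip 20 N. The pack sits at y = -0.1633, which matches the measurement. I relax the sideways force, then lift.

Request:
drive_tool:
  rows: [0,-0.001,0,0,0,0,-0.25,0,0,-0.001,0,0,0,-0.25,0,0,-0.002,0,0,0,-0.25]

```text
time_s: 5.28
tool_pos: [0.5074, -0.1634, 0.2438]
tool_rot: [-180.0, -0.0, 179.3]
force: [1.2, -1.6, 3.8]
grip_width: 0.0358
grasp_force: 19.8
```

Request:
drive_tool:
  rows: [0,0,-0.004,0,0,0,-0.25,0,0,-0.006,0,0,0,-0.25,0,0,-0.008,0,0,0,-0.25,0,0,-0.008,0,0,0,-0.25]

```text
time_s: 5.78
tool_pos: [0.5069, -0.1627, 0.2695]
tool_rot: [179.9, -0.1, 179.3]
force: [0.4, 0.7, -1.3]
grip_width: 0.0354
grasp_force: 19.9
```

Request:
drive_tool:
  rows: [0,0,-0.02,0,0,0,-0.25,0,0,-0.03,0,0,0,-0.25,0,0,-0.03,0,0,0,-0.25,0,0,0,0,0,0,-0.25]

```text
time_s: 6.28
tool_pos: [0.508, -0.1633, 0.3518]
tool_rot: [180.0, 0.2, 179.4]
force: [-0.2, -0.1, -1.3]
grip_width: 0.0356
grasp_force: 19.9
```

Request:
drive_tool:
  rows: [-0.001,0.04,0,0,0,0,-0.25,-0.001,0.05,0,0,0,0,-0.25,-0.001,0.05,0,0,0,0,-0.25,-0.001,0.05,0,0,0,0,-0.25,-0.001,0.05,0,0,0,0,-0.25]

```text
time_s: 6.9
tool_pos: [0.5143, 0.0783, 0.3482]
tool_rot: [-180.0, -0.2, 179.3]
force: [0.2, -0.5, -0.7]
grip_width: 0.0353
grasp_force: 19.9
```

Request:
drive_tool:
  rows: [-0.001,0.05,0,0,0,0,-0.25,-0.001,0.04,0,0,0,0,-0.25,-0.001,0.028,0,0,0,0,-0.25,0,0,0,0,0,0.154,-0.25,0,0,0,0,0,0,-0.25]

```text
time_s: 7.52
tool_pos: [0.5189, 0.1948, 0.348]
tool_rot: [-179.9, -0.2, 170.6]
force: [-0.2, -0.4, -0.7]
grip_width: 0.0355
grasp_force: 19.9
```

Run:
```python
from h import *
o=get_obs();print(o["time_s"],o["tool_pos"],o["tool_rot"],o["force"],o["grip_width"])
C={n:read_camera(n) for n in("top","side")}
out=[]
for n in C:
    u,v=proj(C[n],np.array([.52,.195,.1]));u=int(u);v=int(v)
    out.append(cv2.resize(C[n]["color"][max(v-60,0):v+60,u-60:u+60],(400,400),interpolation=cv2.INTER_CUBIC))
cv2.imwrite("pics/over.png",np.hstack(out))
```

```text
7.525 [0.51894156 0.19477537 0.34802911] [-1.79892870e+02 -1.58372462e-01  1.70641543e+02] [-0.21017797 -0.38780514 -0.69068832] 0.035479849736496996
```

View pics/over.png

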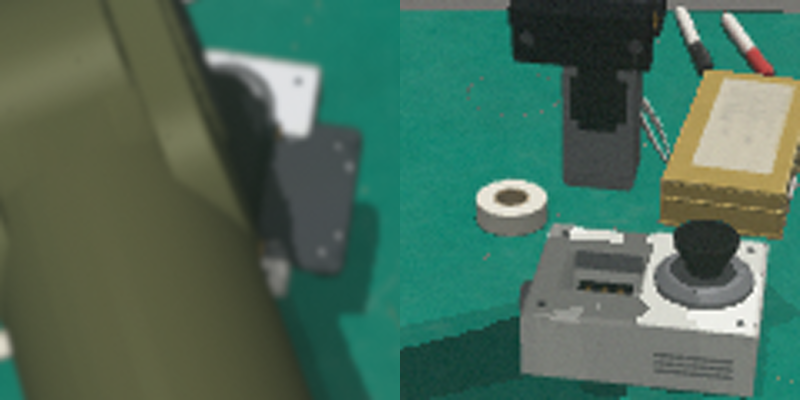

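The picture shows the pack upright in the gripper above the mixer well, with the well at side crop (610,275). I descend to just above the mouth and let it settle.

Request:
drive_tool:
  rows: [0,0,0.03,0,0,0,-0.25,0,0,0.025,0,0,0,-0.25,0,0,0.01,0,0,0,-0.25,0,0,0,0,0,0,-0.25,0,0,0,0,0,0,-0.25]

```text
time_s: 8.25
tool_pos: [0.5202, 0.1945, 0.2859]
tool_rot: [179.9, 0.1, 170.5]
force: [0.2, 1.2, -0.6]
grip_width: 0.0353
grasp_force: 19.9
```

Run:
```python
from h import *
C={n:read_camera(n) for n in("side","top")}
o=get_obs();print(o["time_s"],o["tool_pos"],o["tool_rot"],o["force"])
for k in range(3): read_camera("side"); print(get_obs()["tool_pos"])
c=C["side"]
u,v=proj(c,np.array([.52,.195,.07]));u=int(u);v=int(v);r=c["color"][v-40:v+35,u-50:u+50]
I=cv2.resize(r,(800,600),interpolation=cv2.INTER_CUBIC)
# predicted battery lower -y edge at TCP pose, and well mouth edge
t=np.radians(o["tool_rot"][2]-180);R=np.array([[np.cos(t),-np.sin(t)],[np.sin(t),np.cos(t)]])
for a in(-.022,.022):
    pts=[]
    for z in(-.164-.063+.006,-.164+.017):
        p=np.r_[o["tool_pos"][:2]+R@[a,-.018],o["tool_pos"][2]+z];U,V=proj(c,p);pts.append((int((U-u+50)*8+4),int((V-v+40)*8+4)))
    cv2.line(I,pts[0],pts[1],(0,0,255),1)
cv2.imwrite("pics/above.png",I)
```

```text
8.35 [0.52014692 0.19458435 0.28591928] [1.79924363e+02 9.36150979e-02 1.70509889e+02] [-0.55868081  0.18371351 -1.04280429]
[0.52007089 0.19457757 0.2857876 ]
[0.51994417 0.19460195 0.28560221]
[0.51988967 0.19455802 0.28545263]
```

View pics/above.png

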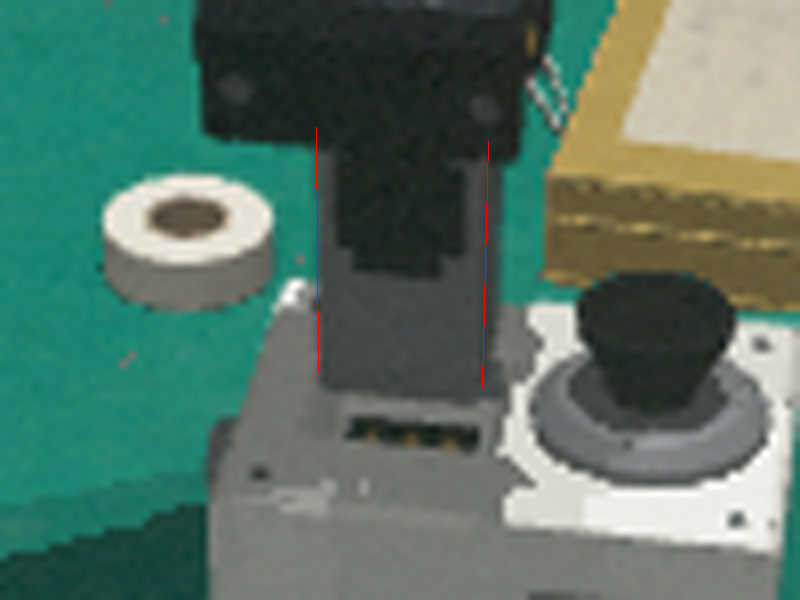

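Request:
drive_tool:
  rows: [0,0,0.006,0,0,0,-0.25,0,0,0.004,0,0,0,-0.25,0,0,0.003,0,0,0,-0.25,0,0,0.003,0,0,0,-0.25]

```text
time_s: 9.0
tool_pos: [0.5197, 0.1945, 0.2685]
tool_rot: [-180.0, -0.0, 170.5]
force: [0.9, -0.1, -0.6]
grip_width: 0.0355
grasp_force: 19.9
```

Request:
drive_tool:
  rows: [0,0,0.003,0,0,0,-0.25,0,0,0.003,0,0,0,-0.25,0,0,0.001,0,0,0,-0.25]

```text
time_s: 9.38
tool_pos: [0.5196, 0.1945, 0.2616]
tool_rot: [-180.0, -0.0, 170.5]
force: [0.9, -0.6, -1.5]
grip_width: 0.0353
grasp_force: 19.9
```

Request:
drive_tool:
  rows: [0,0,0.002,0,0,0,-0.25,0,0,0.002,0,0,0,-0.25,0,0,0.002,0,0,0,-0.25]

```text
time_s: 9.75
tool_pos: [0.5199, 0.1945, 0.2562]
tool_rot: [180.0, 0.0, 170.5]
force: [0.0, -0.3, 2.2]
grip_width: 0.0354
grasp_force: 19.9
```

Request:
drive_tool:
  rows: [0,0,0.002,0,0,0,-0.25,0,0,0.002,0,0,0,-0.25,0,0,0.001,0,0,0,-0.25]

```text
time_s: 10.12
tool_pos: [0.5198, 0.1945, 0.2508]
tool_rot: [180.0, 0.0, 170.5]
force: [-1.5, -0.6, 2.6]
grip_width: 0.0355
grasp_force: 19.9
```

Request:
drive_tool:
  rows: [0,0,0.002,0,0,0,-0.25,0,0,0.001,0,0,0,-0.25,0,0,0.001,0,0,0,-0.25]

```text
time_s: 10.5
tool_pos: [0.5198, 0.1945, 0.2469]
tool_rot: [180.0, 0.0, 170.5]
force: [-0.2, -0.1, 3.8]
grip_width: 0.0355
grasp_force: 19.9
```

The plate was met somewhere in z = 0.256–0.262, so the floor should be at about 0.241–0.246. I go in 1 mm steps.

Request:
drive_tool:
  rows: [0,0,0.001,0,0,0,-0.25,0,0,0.001,0,0,0,-0.25,0,0,0,0,0,0,-0.25]

```text
time_s: 10.88
tool_pos: [0.5198, 0.1945, 0.2448]
tool_rot: [180.0, 0.0, 170.5]
force: [0.2, -0.6, 4.1]
grip_width: 0.0357
grasp_force: 19.9
```

Request:
drive_tool:
  rows: [0,0,0.001,0,0,0,-0.25,0,0,0,0,0,0,-0.25]

```text
time_s: 11.12
tool_pos: [0.5198, 0.1945, 0.2438]
tool_rot: [180.0, 0.0, 170.5]
force: [0.7, -1.1, 3.7]
grip_width: 0.0351
grasp_force: 19.9
```

Request:
drive_tool:
  rows: [0,0,0.001,0,0,0,-0.25,0,0,0,0,0,0,-0.25]

```text
time_s: 11.38
tool_pos: [0.5199, 0.1945, 0.2434]
tool_rot: [180.0, 0.0, 170.5]
force: [-1.3, -0.8, 7.5]
grip_width: 0.0355
grasp_force: 19.8
```

Request:
drive_tool:
  rows: [0,0,0.001,0,0,0,-0.25,0,0,0,0,0,0,-0.25]

```text
time_s: 11.62
tool_pos: [0.5201, 0.1945, 0.2434]
tool_rot: [180.0, 0.0, 170.5]
force: [-1.9, -0.7, 13.4]
grip_width: 0.0358
grasp_force: 19.7
```

The hard floor is at z = 0.2434 with 13 N. I ease off 0.5 mm and then open gradually, so the tab comes out under the lip.

Request:
drive_tool:
  rows: [0,0,-0.0005,0,0,0,-0.15,0,0,0,0,0,0,-0.1,0,0,0,0,0,0,-0.06,0,0,0,0,0,0,-0.03,0,0,0,0,0,0,0]

```text
time_s: 12.25
tool_pos: [0.5199, 0.1962, 0.243]
tool_rot: [179.8, 0.1, 170.6]
force: [1.0, 3.0, 4.2]
grip_width: 0.0428
grasp_force: 1.7
```

Request:
drive_tool:
  rows: [0,0,0,0,0,0,0.03,0,0,0,0,0,0,0.08,0,0,0,0,0,0,0.15,0,0,0,0,0,0,0.25,0,0,0,0,0,0,0.25]

```text
time_s: 12.88
tool_pos: [0.5195, 0.1937, 0.2417]
tool_rot: [-179.9, -0.1, 170.5]
force: [0.6, 1.3, 1.0]
grip_width: 0.0539
grasp_force: 0.5
```

Request:
drive_tool:
  rows: [0,0,0,0,0,0,1,0,0,0,0,0,0,1,0,0,-0.02,0,0,0,1,0,0,-0.04,0,0,0,1,0,0,-0.05,0,0,0,1]

```text
time_s: 13.5
tool_pos: [0.5191, 0.1939, 0.352]
tool_rot: [-179.8, -0.2, 170.5]
force: [0.6, -0.3, -0.8]
grip_width: 0.0855
grasp_force: 0.0
```

Request:
drive_tool:
  rows: [0,0.04,-0.05,0,0,0,1,0,0.055,0,0,0,0,1,0,0.055,0,0,0,0,1,0,0.055,0,0,0,0,1,0,0.05,0,0,0,0,1]

```text
time_s: 14.12
tool_pos: [0.5616, 0.4466, 0.4003]
tool_rot: [-179.9, -0.0, 170.5]
force: [-0.4, 0.0, 0.2]
grip_width: 0.0869
grasp_force: 0.0
```

Run:
```python
from h import *
o=get_obs();print(o["time_s"],o["tool_pos"],o["force"])
C={n:read_camera(n) for n in("side","top")}
out=[]
t=np.radians(-9.5);R=np.array([[np.cos(t),-np.sin(t)],[np.sin(t),np.cos(t)]])
for n,ctr in(("side",(.5197,.1934)),("top",(.5200,.1967))):
    c=C[n];u,v=proj(c,np.array([.52,.195,.08]));u=int(u);v=int(v)
    I=cv2.resize(c["color"][v-35:v+35,u-35:u+35],(400,400),interpolation=cv2.INTER_CUBIC);k=400/70
    for z,col in((.098,(0,0,255)),(.112,(255,0,255))):
        q=np.array([[np.r_[np.array(ctr)+R@p,z]] for p in((.022,.018),(.022,-.018),(-.022,-.018),(-.022,.018))])[:,0]
        U,V=proj(c,q);P=np.stack([(U-u+35.5)*k,(V-v+35.5)*k],1).astype(int)
        cv2.polylines(I,[P],True,col,1)
    out.append(I)
cv2.imwrite("pics/done.png",np.hstack(out))
```

```text
14.125 [0.56159016 0.44663861 0.40030726] [-0.4477603   0.02784011  0.19941397]
```

View pics/done.png

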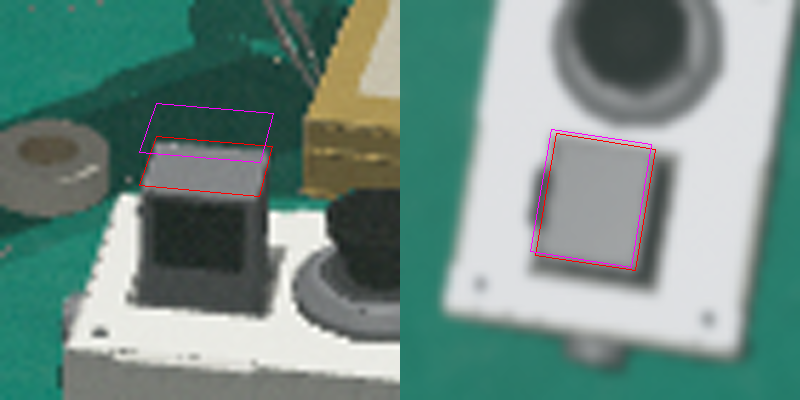

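The picture shows the pack's top on the red outline, which is the latched height. It is not on the magenta outline, where it would sit if sprung up. The tab stands out again on the +y side, at (537,200). The arm is clear, so I hand in.

```bash
python3 -c "
from cell import *
print(sign_off())"
```

```text
the job is handed in; nothing more can be done
None
```

The battery was drawn from the charger with its tab held in, pressed to the floor of the mixer's well with about 13 N, and stayed at latched height with the tab out when let go; the job is handed in at about 14 s.

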